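Load a tray of spectacle fronts into the slotted holder

ROBOT

A 6-joint arm with a two-finger parallel gripper is mounted at the origin on the work surface. World frame = base frame: x ahead of the robot, y to its left, z up, the work surface at z = 0. Lengths are in m, angles in rad, forces in N, time in s.
With the tool pointing down it reaches from about 0.375 to 0.9 m from the base axis. Payload 3.1 kg.
Tool frame: the origin (TCP) lies midway between the tips of the shut fingers; the grasp point (between the pads) lies 19 mm behind it; z points along the fingers, y is the line along which they close (so a half turn about z gives the same grasp; the last joint's range is limited). The gripper opens to 87 mm and grips with 3 to 60 N. Pads are 19 mm wide; open, the fingers measure 117 mm over their backs; the gripper's body (75 mm by 190 mm) begins 51 mm behind the grasp point.
Start: joints at [1.069, 0.527, 1.433, -0, 1.181, -0.178], TCP at [0.199, 0.593, 0.223] pointing down, gripper open.
Joint ranges: [-3.08, 3.08], [-0.75, 2.2], [0.22, 2.44], [-1.43, 4.57], [0, 2.65], [-2.85, 2.85]. Speed limits (rad/s): [2.79, 2.79, 3.14, 3.14, 3.14, 3.14].

INTERFACE

Orientations are given as a unit quaternion [x, y, z, w].
In Python, from rig import robot gives the robot as it stands. The module is installed in compiled form; this text tells all that it offers.
- The arm moves only by the tool play_rows, never from a script. Its arguments are lists of equal length, an entry for each row: "gripper": the closure, from -1 (fully open) to 1 (shut); "delta_pos": the shift along the tool's x, y, z in cm, a list of three; "turn": the turn, a rotation vector about the tool's x, y, z in rad, a list of three. A call has 1 to 12 rows; each row is the pose to reach, as a shift and turn from the pose commanded when the call began, along the tool's axes at that moment; what a row does not reach only later rows make up. A row lasts 1/8 s, in which the tool goes at most 62.5 mm and 10.7 degrees, less where a joint would pass 70% of its speed; a pose out of reach is approached as far as the arm can. A call with a gripper value outside its range is refused whole. The fingers move at their own pace and stop on an object; "squeeze" is the grip in N (left out, the last holds). Time passes only in rows, so rows that repeat a pose let the fingers close. It gives the time, the measured TCP pose, the force, the opening and the grip force at its end, in the units of the state.
- robot.get_obs(): the state, without advancing time (a new reading comes with each control period).
- robot.camera(name): name is "scene" or "top" or "wrist"; returns a dict with "color" (400x640x3 uint8, red, green, blue), "vfov" (degrees; the focal length in pixels is half the picture's height over the tangent of half this angle, whatever the lens; pixels are square), "cx", "cy" (the principal point, pixels), "k1" (the pictures are not rectified: a ray, as slopes to the right and down, at radius r is drawn at 1 + k1 r^2 times it, then the intrinsics apply), "R" (3x3) and "t" (3): a world point X has camera coordinates R X + t. Camera axes: x right, y down, z forward; pixel columns grow to the right and rows downward; lengths in m; the calibration is good to about 2 mm. A picture is of the moment at which its call begins. There is no depth.
- robot.hand_in(): hands the job in; it is judged then, once.
The state is a dict: "time": time; "q": joint angles; "joint_velocities": joint speeds; "joint_torque": joint torques, N m; "position": TCP position; "tool_rot": TCP orientation; "ft_force": force on the tool from outside, world axes, zero at the start; "moment": the same for the moment, N m; "grip_width": finger opening in m; "grip_force": force on a finger pad.
Only numpy, scipy, OpenCV 4.12 (cv2) and the standard library are available. Lean on these libraries where they do the work, as an engineer would, in place of code of your own. Each camera call takes 0.05 s, during which the arm holds its last target. There are 200 camera calls.

TASK

Carry the metal tray with the two black spectacle fronts to the wooden holder, keeping it level, and slide it, far end first and tall front panel towards the robot, into the slot under the roof until it is fully home and the sprung catch has come up in front of it. The front ends up in under the roof's edge, so reach in there and push gently by feel, without ramming the stop. The fronts stay lying in the tray, and the jar, the file and the tin are left where they are.

Things in the scene. Friction and masses are not known exactly. Their poses are not given: they have to be found in the camera images.
- holder: fixed wooden one-tray holder, 350 long x 160 wide x 98 mm high. Origin on the bench under its open sill; x points into the holder, y across, z up. Sliding floor at z = 30 mm from x = -90 to 260 mm. Sill (x = -90 to 60 mm) open above, between flared guides 18 mm high that narrow to 136 mm at the mouth. Fully home, the tray's front face is at x = 78 to 80.5 mm, some 20 mm inside the roof's edge
- holder_mouth (a point): middle of the mouth at floor height, at holder x = 60 mm. Behind it, to x = 260 mm, the walls stand 136 mm apart and a rail along each covers the outer 12 mm, underside 19 mm above the floor (a little more at the mouth): the tray's 16 mm high side walls run in this slot. A back stop 16 mm high closes it at x = 245.5 mm
- holder_roof (a point): middle of the roof's front top edge, right above the mouth. The roof covers x = 60 to 260 mm, is 10 mm thick, its underside 58 mm and its top 68 mm above the sliding floor
- catch (a joint): sprung steel catch in the holder's floor, 50 mm wide, on the centre line: travel in m, 0 = up, about 0.006 = pressed flat by a tray over it (takes about 2.5 N). A ramp from holder x = 53 mm up to its upright face at x = 78 mm; the tray slides over it and it springs up at the tray's front face when the tray is home
- catch_top (a point): top of the catch, middle of its width; 6 mm above the sliding floor when up
- tray: loose aluminium tray, 165 x 130 mm, 0.2 to 0.45 kg. Origin at the centre of its underside; x along its length to the end that goes in first, z up. Floor 5 mm thick, walls 16 mm high outside, 5 mm thick. At its front (-x) end a panel 8 mm thick, 34 mm high over the middle 96 mm. In its middle an upright wooden grip board along x, 80 long x 12 thick, its top 50 mm above the underside
- tray_front (a point): on the outer face of the tray's front panel, in the middle of its width, 17 mm above the tray's underside (tray x = -82.5 mm)
- tray_grip (a point): middle of the top edge of the tray's grip board, 50 mm above the tray's underside
- front0: loose black plastic spectacle front (two round rims and a bridge, no side arms), 138 x 44 x 6 mm, lying flat and lengthwise in the tray, on the +y side of the grip board; origin at the centre of its underside, x along its length
- front1: loose black plastic spectacle front (two round rims and a bridge, no side arms), 138 x 44 x 6 mm, lying flat and lengthwise in the tray, on the -y side of the grip board; origin at the centre of its underside, x along its length
- jar: bystander: closed jar, 64 mm across, 75 mm high; origin at the centre of its underside
- file: bystander: flat steel file with a round wooden handle, 250 mm long, lying on the bench; origin on the bench 130 mm from the handle's end, x along it towards the tip
- tin: bystander: low closed tin, 68 mm across, 26 mm high; origin at the centre of its underside
There are look-alikes about, which are no part of the job. Several things look just like the tray: the one meant starts nearest to the robot's base.

How it is judged:
On the way:
1. the tray is in the holder's mouth, square to it, with the catch pressed down under it (value of joint catch above 0.003 m and angle between the x axis of tray and the x axis of holder, either way round below 0.1 rad and x of tray_front in the frame of holder below 0.07 m), for 0.1 s.
At the end, for the whole second after the job is handed in: The tray rests on the holder's floor (within 4 mm), level and square in it, its tall front panel outwards with the front face 76 to 84 mm along the holder's x (home is 78 to 80.5), the catch is up (less than 2 mm pressed), both spectacle fronts lie in the tray, and the tray is at rest (x of tray_front in the frame of holder between 0.076 and 0.084 m and value of joint catch below 0.002 m and angle between the x axis of tray and the x axis of holder, either way round below 0.06 rad and angle between tray's own z axis and vertical below 0.05 rad and z of tray in the frame of holder between 0.026 and 0.034 m and linear speed of tray below 0.01 m/s and z of front0 in the frame of tray between 0 and 0.02 m and horizontal distance between each of front0, front1 and tray below 0.06 m and z of front1 in the frame of tray between 0 and 0.02 m); the robot touches nothing.
It fails at once if the tray is tipped more than 20 degrees (angle between tray's own z axis and vertical above 0.35 rad).
It fails at once if the tray is rammed against the holder's back stop (more than 60 N) (contact force between tray and holder above 60 N and x of tray_front in the frame of holder above 0.06 m).
It fails at once if the jar, the file or the tin is moved by more than 30 mm (distance of any of jar, file, tin from where it was at the start of the episode above 0.03 m).
It fails at once if a spectacle front leaves the tray (not (z of front0 in the frame of tray between 0 and 0.02 m and horizontal distance between each of front0, front1 and tray below 0.06 m and z of front1 in the frame of tray between 0 and 0.02 m)).
It also fails if it takes over 58 s, if anything falls off the work surface, if the arm or the gripper's body presses on something with over 40 N, if the wrist force passes 120 N, or if a joint passes its speed limit or range.

## Working session

There is one attempt and no reset: what is moved stays moved. The work goes in short steps, Python scripts to look and compute and a tool call to move; the robot and the scene stay as the last step left them, time stands still between calls to the robot, and variables do not carry over. Pictures are saved under pics/ and viewed, at most 10 in all, crops included, and the job is handed in when it is done.

Besides the shell and the picture viewer there is one more tool, called after "Emit:" as a command line: name --argument value ..., lists and objects as JSON in quotes. play_rows: Moves the arm, as the interface text tells. Its arguments: {"type":"object","properties":{"gripper":{"type":"array","items":{"type":"number"}},"delta_pos":{"type":"array","items":{"type":"array","items":{"type":"number"}}},"turn":{"type":"array","items":{"type":"array","items":{"type":"number"}}},"squeeze":{"type":"number"}},"required":["gripper","delta_pos","turn"]}

```bash
mkdir -p pics
cat > h.py <<'E'
import numpy as np, cv2
from rig import robot
def cam(n):
    c=robot.camera(n); f=200/np.tan(np.radians(c["vfov"])/2); c["f"]=f
    c["K"]=np.array([[f,0,c["cx"]],[0,f,c["cy"]],[0,0,1]]); c["R"]=np.array(c["R"]); c["t"]=np.array(c["t"]); c["D"]=np.array([c["k1"],0,0,0,0.]); return c
def save(c,p): cv2.imwrite(p,c["color"][:,:,::-1])
def proj(c,X): return cv2.projectPoints(np.array(X,float).reshape(-1,1,3),cv2.Rodrigues(c["R"])[0],c["t"],c["K"],c["D"])[0].reshape(-1,2)
def unproj(c,uv,z):
    n=cv2.undistortPointsIter(np.array(uv,float).reshape(-1,1,2),c["K"],c["D"],None,None,(3,50,1e-9)).reshape(-1,2)
    d=np.c_[n,np.ones(len(n))]@c["R"]; o=-c["R"].T@c["t"]
    z=np.broadcast_to(z,len(d)); return o+d*((z-o[2])/d[:,2])[:,None]
E
python3 - <<'E'
from h import *
import pickle
for n in("top","scene"):
    c=cam(n); save(c,f"pics/{n}0.png"); pickle.dump(c,open(n+"0.pkl","wb")); print(n,c["f"],c["k1"],-c["R"].T@c["t"])
o=robot.get_obs(); print(o["time"],o["position"],o["tool_rot"],o["ft_force"],o["grip_width"])
E
```

```text
top 476.76346417313016 -0.038145193697635506 [0.38841343 0.00461661 1.31211823]
scene 382.64411194744775 -0.039464934637635736 [ 0.92034368 -0.5447832   0.94703154]
0.1 [0.19851484 0.59194927 0.22167833] [ 1.61192739e-01  9.86922482e-01 -9.06319945e-04 -3.07384722e-04] [-0.58791616 -0.37056948  0.0977466 ] 0.08715334363108004
```

View pics/top0.png

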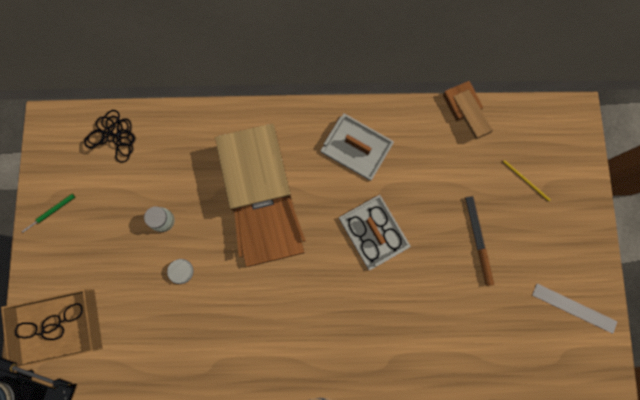

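View pics/scene0.png

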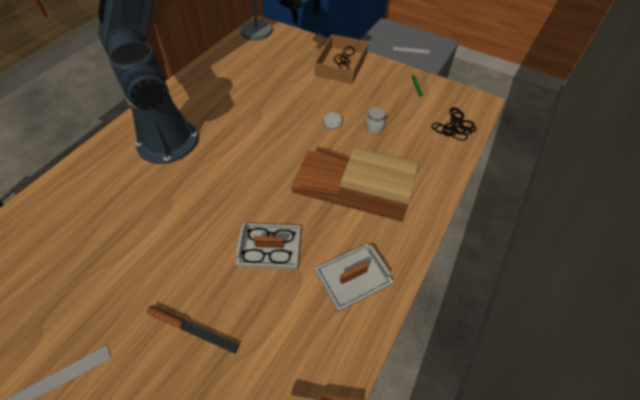

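Two things could be taken for the tray. One is at top (374,231), holding two black fronts and nearest the base, which sits at about (322,400). The other is at (357,147), an empty look-alike further off. I choose (374,231). The holder's roof is at (254,167), its sill at (268,235) and the catch at (262,203). I'll check the choice in a close crop.

Run:
```python
from h import *
a=cv2.imread("pics/top0.png")[115:275,210:420]
cv2.imwrite("pics/crop1.png",cv2.resize(a,None,fx=3.75,fy=3.75,interpolation=cv2.INTER_CUBIC))
```

```text
(no output)
```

View pics/crop1.png

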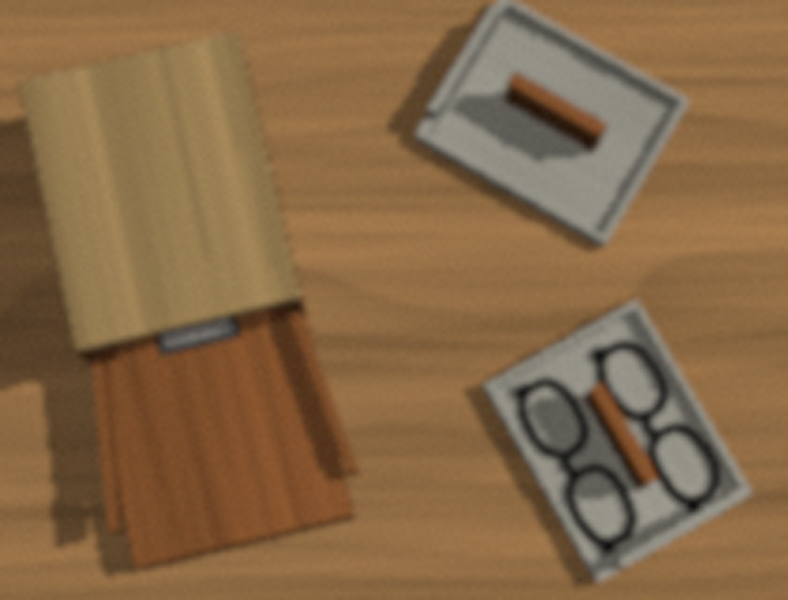

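The crop confirms it. The tray holds two fronts, with corners at crop (487,383), (637,303), (750,490) and (597,580), and the tall panel at the lower end, towards the robot. The roof corners are (22,90), (237,33), (300,300) and (82,355), and the sill's front edge runs (145,567)–(353,517). Next I'll fit poses.

```bash
cat >> h.py <<'E'
from scipy.optimize import least_squares
def P(p,M):
    M=np.array(M,float); c,s=np.cos(p[2]),np.sin(p[2]); return np.c_[p[0]+c*M[:,0]-s*M[:,1],p[1]+s*M[:,0]+c*M[:,1],M[:,2]]
def fit(obs,p0):  # obs: list of (cam, uv, model points)
    r=lambda p:np.concatenate([(proj(c,P(p,M))-uv).ravel() for c,uv,M in obs])
    s=least_squares(r,p0,loss="soft_l1"); return s.x,r(s.x).reshape(-1,2)
E
python3 - <<'E'
from h import *
import pickle
c=pickle.load(open("top0.pkl","rb"))
px=lambda L:(np.array(L)+.5)/3.75-.5+[210,115]
T=[[82.5,65,16],[82.5,-65,16],[-82.5,-65,16],[-82.5,65,16],[40,0,50],[-40,0,50]]
uv=px([(487,383),(637,303),(750,490),(597,580),(597,388),(648,480)])
p,r=fit([(c,uv,np.array(T)/1000)],[.4,-.1,.5]); print("tray",p.round(4),r.round(1).tolist())
H=[[260,80,98],[260,-80,98],[60,-80,98],[60,80,98]]
uv=px([(22,90),(237,33),(300,300),(82,355)])
q,r=fit([(c,uv,np.array(H)/1000)],[.4,.2,.2]); print("holder",q.round(4),r.round(1).tolist())
print("sill edge",unproj(c,px([(145,567),(353,517)]),.03).round(4).tolist(), P(q,[[-.09,.07,.03],[-.09,-.07,.03]]).round(4).tolist())
s=pickle.load(open("scene0.pkl","rb")); im=cv2.resize(s["color"][:,:,::-1].copy(),None,fx=3,fy=3,interpolation=cv2.INTER_CUBIC)
def draw(p,M,col):
    for u in proj(s,P(p,np.array(M)/1000)): cv2.circle(im,tuple(int(v) for v in (u+.5)*3),3,col,1)
draw(p,T+[[-82.5,48,34],[-82.5,-48,34]],(0,255,0)); draw(q,H+[[-90,70,30],[-90,-70,30],[78,0,36]],(0,0,255))
cv2.imwrite("pics/ov1.png",im[400:900,600:1320])
E
```

```text
tray [ 0.5415 -0.1584  0.4859] [[-0.7, -0.0], [0.0, -1.1], [0.4, 1.0], [-0.0, 0.4], [-0.5, -1.1], [0.9, 0.4]]
holder [0.5554 0.1277 0.2343] [[-0.9, -0.7], [0.3, 0.1], [1.5, -0.1], [-0.5, 0.5]]
sill edge [[0.4544, 0.1833, 0.03], [0.487, 0.0349, 0.03]] [[0.4516, 0.1749, 0.03], [0.4841, 0.0387, 0.03]]
```

View pics/ov1.png

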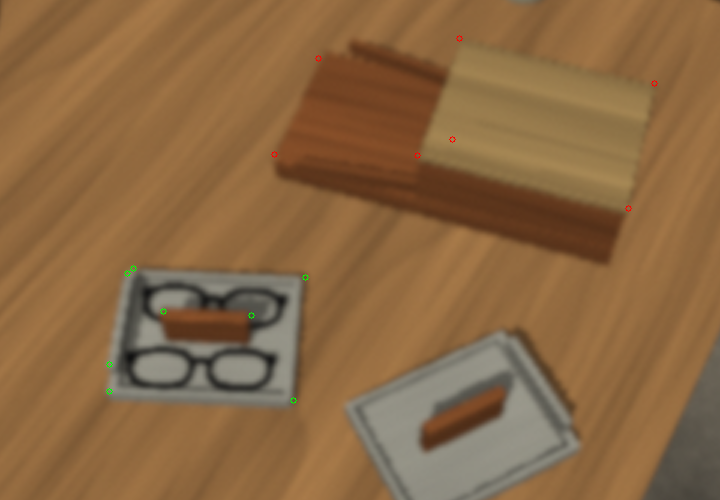

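The tray and holder fits agree to about 1 px, and the scene overlay matches too. Next I go above the tray with the tool y axis across the grip board, and work out the deltas.

```bash
cat >> h.py <<'E'
from scipy.spatial.transform import Rotation as Ro
TR=np.array([.5415,-.1584,.4859]); HO=np.array([.5554,.1277,.2343])
def goal(frame,xyz,tilt=0):
    "TCP target in a frame (m); tool x along frame x, z down, tilted by tilt about tool y"
    p=P(frame,[xyz])[0]; R=Ro.from_euler("z",frame[2])*Ro.from_euler("x",np.pi)*Ro.from_euler("y",tilt); return p,R
def delta(frame,xyz,tilt=0):
    o=robot.get_obs(); R0=Ro.from_quat(o["tool_rot"]); p,R=goal(frame,xyz,tilt)
    print("t",round(o["time"],2),"delta_cm",(R0.inv().apply(p-o["position"])*100).round(2),"turn",(R0.inv()*R).as_rotvec().round(3),"q",np.round(o["q"],2),"F",np.round(o["ft_force"],1),"w",round(o["grip_width"],4))
E
python3 -c "
from h import *
delta(TR,[0,0,.22])"
```

```text
t 0.1 delta_cm [-56.39 -60.22   0.26] turn [-1.000e-03  2.000e-03  2.332e+00] q [ 1.07  0.53  1.43 -0.    1.18 -0.18] F [-0.6 -0.4  0.1] w 0.0872
```

Emit:
play_rows --gripper '[-1,-1,-1,-1,-1,-1,-1,-1,-1,-1,-1,-1]' --delta_pos '[[-4.7,-5,0],[-9.4,-10,0],[-14.1,-15,0],[-18.8,-20,0],[-23.5,-25,0],[-28.2,-30,0],[-32.9,-35,0],[-37.6,-40,0],[-42.3,-45,0],[-47,-50,0],[-51.7,-55,0],[-56.4,-60.2,0]]' --turn '[[0,0,0.18],[0,0,0.36],[0,0,0.54],[0,0,0.72],[0,0,0.9],[0,0,1.08],[0,0,1.26],[0,0,1.44],[0,0,1.62],[0,0,1.8],[0,0,1.98],[0,0,2.16]]'

```text
time: 1.6
position: [0.5118, -0.0912, 0.2223]
tool_rot: [0.947, 0.32, -0.0, -0.0]
ft_force: [1.4, 0.4, 0.5]
grip_width: 0.0871
grip_force: 0.0
```

```bash
python3 -c "
from h import *
delta(TR,[0,0,.22])"
```

```text
t 1.6 delta_cm [-1.7   7.14  0.23] turn [-0.001 -0.     0.165] q [-0.39  0.39  1.69  0.    1.06  0.53] F [1.4 0.4 0.5] w 0.0871
```

Emit:
play_rows --gripper '[-1,-1,-1,-1]' --delta_pos '[[-1,3.5,0],[-1.7,6,0],[-1.7,6,0],[-1.7,6,0]]' --turn '[[0,0,0.1],[0,0,0.165],[0,0,0.165],[0,0,0.165]]'

```text
time: 2.1
position: [0.5336, -0.1456, 0.2222]
tool_rot: [0.97, 0.245, -0.001, -0.001]
ft_force: [-0.8, 0.8, 0.4]
grip_width: 0.0872
grip_force: 0.0
```

Run:
```python
from h import *
import pickle
delta(TR,[0,0,.22])
c=cam("wrist"); pickle.dump(c,open("w1.pkl","wb")); im=c["color"][:,:,::-1].copy(); print(-c["R"].T@c["t"])
T=[[82.5,65,16],[82.5,-65,16],[-82.5,-65,16],[-82.5,65,16],[40,0,50],[-40,0,50],[-82.5,48,34],[-82.5,-48,34]]
u=proj(c,P(TR,np.array(T)/1000)); print(u.round(1).tolist())
for a in u: cv2.circle(im,tuple(int(v) for v in a),3,(0,255,0),1)
cv2.imwrite("pics/w1.png",im)
```

```text
t 2.1 delta_cm [0.09 1.5  0.22] turn [-0.002  0.001  0.008] q [-0.47  0.43  1.61  0.    1.1   0.61] F [-0.8  0.8  0.4] w 0.0872
[ 0.6059386  -0.10673186  0.38448047]
[[272.0, 83.6], [399.1, 84.9], [388.6, 233.4], [276.5, 232.5], [336.3, 129.9], [334.5, 208.5], [289.8, 239.3], [376.4, 239.9]]
```

View pics/w1.png

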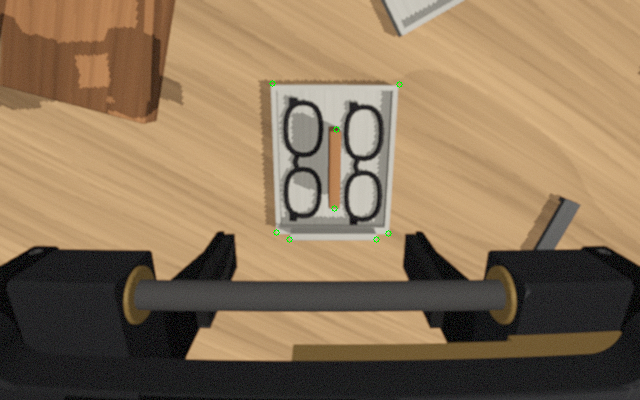

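The wrist picture shows the tray with its tall panel nearest the robot. The fitted corners lie on it to about 1 px, with the board at (336,130)–(335,208). I'll centre and descend.

Emit:
play_rows --gripper '[-1,-1,-1,-1,-1,-1]' --delta_pos '[[0,1.5,0],[0.1,1.5,4],[0.1,1.5,9],[0.1,1.5,13],[0.1,1.5,13],[0.1,1.5,13]]' --turn '[[0,0,0.008],[0,0,0.008],[0,0,0.008],[0,0,0.008],[0,0,0.008],[0,0,0.008]]'

```text
time: 2.9
position: [0.5438, -0.1604, 0.0938]
tool_rot: [0.971, 0.24, 0.001, 0.001]
ft_force: [0.1, 0.6, 1.3]
grip_width: 0.0871
grip_force: 0.0
```

```bash
python3 -c "
from h import *
delta(TR,[0,0,.022])"
```

```text
t 2.9 delta_cm [-0.12 -0.3   7.17] turn [ 0.002 -0.001 -0.001] q [-0.48  0.63  1.69 -0.    0.82  0.6 ] F [0.1 0.6 1.3] w 0.0871
```

Emit:
play_rows --gripper '[-1,-1,-1,-1,-1,-1]' --delta_pos '[[-0.1,-0.3,2.5],[-0.1,-0.3,5],[-0.1,-0.3,6.5],[-0.1,-0.3,7.1],[-0.1,-0.3,7.1],[-0.1,-0.3,7.1]]' --turn '[[0,0,0],[0,0,0],[0,0,0],[0,0,0],[0,0,0],[0,0,0]]'

```text
time: 3.65
position: [0.5409, -0.158, 0.0224]
tool_rot: [0.971, 0.24, 0.001, 0.001]
ft_force: [-0.2, -0.4, -0.2]
grip_width: 0.0871
grip_force: 0.0
```

```bash
python3 -c "
from h import *
delta(TR,[0,0,.022])"
```

```text
t 3.65 delta_cm [0.03 0.06 0.04] turn [ 0.001 -0.001 -0.001] q [-0.48  0.75  1.73 -0.    0.67  0.6 ] F [-0.2 -0.4 -0.2] w 0.0871
```

Close with 30 N.

Emit:
play_rows --gripper '[-0.3,0.2,0.5,0.8,1,1,1,1]' --delta_pos '[[0,0,0],[0,0,0],[0,0,0],[0,0,0],[0,0,0],[0,0,0],[0,0,0],[0,0,0]]' --turn '[[0,0,0],[0,0,0],[0,0,0],[0,0,0],[0,0,0],[0,0,0],[0,0,0],[0,0,0]]' --squeeze 35

```text
time: 4.65
position: [0.5403, -0.1577, 0.0215]
tool_rot: [0.971, 0.24, -0.0, -0.0]
ft_force: [0.6, -0.1, -1.4]
grip_width: 0.0151
grip_force: 0.0
```

Emit:
play_rows --gripper '[1,1,1]' --delta_pos '[[0,0,0],[0,0,0],[0,0,0]]' --turn '[[0,0,0],[0,0,0],[0,0,0]]'

```text
time: 5.03
position: [0.5404, -0.1578, 0.0215]
tool_rot: [0.971, 0.24, 0.0, 0.0]
ft_force: [0.2, -1.0, -0.1]
grip_width: 0.0114
grip_force: 35.0
```

Emit:
play_rows --gripper '[1,1,1,1,1,1,1,1,1]' --delta_pos '[[0,0,-0.5],[0,0,-1.5],[0,0,-3],[0,0,-5],[0,0,-7],[0,0,-9],[0,0,-10.5],[0,0,-11],[0,0,-11]]' --turn '[[0,0,0],[0,0,0],[0,0,0],[0,0,0],[0,0,0],[0,0,0],[0,0,0],[0,0,0],[0,0,0]]'

```text
time: 6.15
position: [0.5402, -0.1577, 0.1318]
tool_rot: [0.971, 0.24, 0.0, 0.0]
ft_force: [0.2, -0.8, -4.9]
grip_width: 0.0119
grip_force: 35.0
```

Run:
```python
from h import *
delta(HO,[-.034,0,.132])
c=cam("wrist"); im=c["color"][:,:,::-1].copy()
H=[[260,80,98],[260,-80,98],[60,-80,98],[60,80,98],[-90,70,30],[-90,-70,30],[78,-25,36]]
for a in proj(c,P(HO,np.array(H)/1000)): cv2.circle(im,tuple(int(v) for v in a),3,(0,0,255),1)
cv2.imwrite("pics/w2.png",im)
```

```text
t 6.15 delta_cm [ 11.35 -25.38  -0.03] turn [ 0.   -0.    0.25] q [-0.48  0.57  1.67 -0.    0.9   0.6 ] F [ 0.2 -0.8 -4.9] w 0.0119
```

View pics/w2.png

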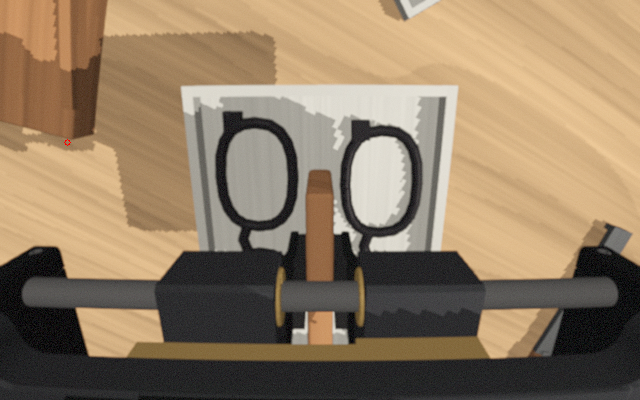

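Wrist view: the tray is held level with both fronts in it, and the board is at (318,240) between the pads. I'll carry it to a point short of the sill, turn it square, and measure the holder again from there.

```bash
python3 -c "
from h import *
delta(HO,[-.11,0,.15])"
```

```text
t 6.2 delta_cm [  4.01 -27.24  -1.86] turn [-0.001  0.001  0.251] q [-0.48  0.57  1.68 -0.    0.9   0.6 ] F [-0.3  0.2 -3.2] w 0.0119
```

Emit:
play_rows --gripper '[1,1,1,1,1,1,1,1,1,1,1,1]' --delta_pos '[[0.2,-1,-0.5],[0.6,-4,-1.2],[1,-7,-1.8],[1.5,-10.5,-1.8],[2,-14,-1.8],[2.5,-17.5,-1.8],[3,-21,-1.8],[3.5,-24,-1.8],[3.8,-26,-1.8],[4,-27,-1.8],[4,-27.2,-1.8],[4,-27.2,-1.8]]' --turn '[[0,0,0.01],[0,0,0.04],[0,0,0.07],[0,0,0.1],[0,0,0.13],[0,0,0.16],[0,0,0.19],[0,0,0.22],[0,0,0.24],[0,0,0.25],[0,0,0.25],[0,0,0.25]]'

```text
time: 7.7
position: [0.4492, 0.1013, 0.1495]
tool_rot: [0.993, 0.117, 0.0, 0.0]
ft_force: [0.5, -0.1, -3.1]
grip_width: 0.0118
grip_force: 35.0
```

Run:
```python
from h import *
import pickle
delta(HO,[-.035,0,.132])
c=cam("wrist"); pickle.dump(c,open("w3.pkl","wb")); im=c["color"][:,:,::-1].copy()
H=[[260,80,98],[260,-80,98],[60,-80,98],[60,80,98],[60,80,30],[60,-80,30],[78,-25,36]]
for a in proj(c,P(HO,np.array(H)/1000)): cv2.circle(im,tuple(int(v) for v in a),3,(0,0,255),1); print(a.round(1))
cv2.imwrite("pics/w3.png",im)
```

```text
t 7.7 delta_cm [ 7.44 -0.1   1.75] turn [ 0. -0.  0.] q [-0.02  0.43  1.91 -0.    0.8   1.31] F [ 0.5 -0.1 -3.1] w 0.0118
[ 205.5 -285.2]
[ 431.9 -286.2]
[465.4 -77.8]
[171.1 -77.7]
[208.6 -37.1]
[428.5 -37.1]
[354.4 -69.4]
```

View pics/w3.png

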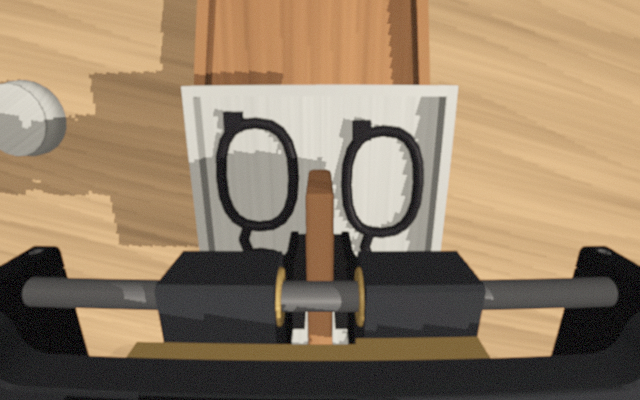

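The wrist view shows the sill's guides beyond the tray, with outer edges near columns 196 and 429 and inner edges near 211 and 415. Their midline gives the lateral centre.

Run:
```python
from h import *
import pickle
c=pickle.load(open("w3.pkl","rb")); g=cv2.GaussianBlur(c["color"].astype(np.float32),(0,0),1.2)
Rz=lambda p:(p-[HO[0],HO[1],0])@np.array([[np.cos(HO[2]),-np.sin(HO[2]),0],[np.sin(HO[2]),np.cos(HO[2]),0],[0,0,1]])
for r in (4,30,55,76):
    d=np.abs(np.gradient(g[r-2:r+3].mean(0),axis=0)).sum(1)
    pk=[u for u in list(range(185,235))+list(range(380,445)) if d[u]>4 and d[u]==d[u-3:u+4].max()]
    X=Rz(unproj(c,[(u,r) for u in pk],.048))*1000
    print(r,[(u,round(float(d[u])),*x[:2].round(1).tolist()) for u,x in zip(pk,X)])
```

```text
4 [(196, 12, 28.5, 85.6), (208, 36, 28.3, 77.1), (215, 33, 28.2, 72.1), (225, 5, 28.0, 65.1), (231, 5, 28.0, 60.9), (388, 31, 27.8, -48.3), (410, 37, 28.0, -63.7), (416, 63, 28.1, -67.9), (428, 12, 28.3, -76.4)]
30 [(195, 18, 11.4, 87.7), (207, 35, 11.2, 79.1), (214, 32, 11.1, 74.0), (221, 6, 11.1, 69.0), (227, 6, 11.0, 64.7), (232, 5, 10.9, 61.2), (381, 4, 10.7, -44.1), (389, 31, 10.8, -49.8), (411, 33, 11.0, -65.4), (417, 67, 11.1, -69.7), (428, 17, 11.2, -77.6)]
55 [(194, 12, -5.5, 89.9), (206, 36, -5.6, 81.1), (213, 29, -5.7, 76.0), (222, 6, -5.8, 69.5), (228, 5, -5.9, 65.1), (389, 28, -6.0, -50.6), (412, 31, -5.8, -67.2), (418, 65, -5.8, -71.6), (429, 27, -5.7, -79.6)]
76 [(194, 17, -20.1, 91.2), (205, 40, -20.2, 83.0), (212, 31, -20.2, 77.9), (222, 5, -20.3, 70.5), (230, 5, -20.4, 64.6), (391, 31, -20.5, -52.8), (413, 32, -20.4, -68.9), (418, 62, -20.3, -72.6), (429, 21, -20.2, -80.7)]
```

```bash
cat >> h.py <<'E'
HO=np.array([.5554-.0049*np.sin(.2343),.1277+.0049*np.cos(.2343),.2343-.012])
E
python3 - <<'E'
from h import *
import pickle
c=pickle.load(open("w3.pkl","rb")); g=cv2.GaussianBlur(c["color"].astype(np.float32),(0,0),1)
o=robot.get_obs(); yaw=Ro.from_quat(o["tool_rot"]).apply([1,0,0]); yaw=np.arctan2(yaw[1],yaw[0]); print("yaw",yaw)
z=o["position"][2]-.0215+.016
for r in (95,130,170,210):
    d=np.abs(np.gradient(g[r-1:r+2].mean(0),axis=0)).sum(1)
    a=175+d[175:200].argmax(); b=435+d[435:465].argmax()
    X=unproj(c,[(a,r),(b,r)],z)-o["position"]
    cs,s=np.cos(yaw),np.sin(yaw); print(r,a,b,[((cs*x[0]+s*x[1])*1000,(-s*x[0]+cs*x[1])*1000) for x in X])
delta(HO,[-.035,0,.132]); print(proj(c,P(HO,np.array([[.06,0,.03]]))))
E
```

```text
yaw 0.23423217946096964
95 181 457 [(np.float64(78.00942737979517), np.float64(66.05593186524878)), (np.float64(78.0270163562693), np.float64(-64.46852593256948))]
130 185 443 [(np.float64(61.50091364681487), np.float64(65.85103690743749)), (np.float64(61.47904494800814), np.float64(-59.32451302104394))]
170 199 439 [(np.float64(41.53241779304796), np.float64(60.9068748596859)), (np.float64(41.55362481729752), np.float64(-59.30423538190474))]
210 194 435 [(np.float64(20.212739055912774), np.float64(65.7463885618129)), (np.float64(20.24875281239821), np.float64(-59.38596092672262))]
t 7.75 delta_cm [ 7.43 -0.66  1.76] turn [ 0.    -0.     0.012] q [-0.02  0.43  1.91 -0.    0.8   1.31] F [-0.5  0.9 -3.7] w 0.0117
[[312.76230707 -38.6365326 ]]
```

Emit:
play_rows --gripper '[1,1,1,1,1,1,1,1,1,1,1]' --delta_pos '[[0.6,-0.1,0],[2,-0.3,0.5],[3.6,-0.6,1.2],[5.2,-0.6,1.7],[6.4,-0.6,2],[6.8,-0.6,3.5],[6.8,-0.6,5],[6.8,-0.6,6.3],[6.8,-0.6,7.2],[6.8,-0.6,7.5],[6.8,-0.6,7.5]]' --turn '[[0,0,0],[0,0,0],[0,0,0.006],[0,0,0.012],[0,0,0.012],[0,0,0.012],[0,0,0.012],[0,0,0.012],[0,0,0.012],[0,0,0.012],[0,0,0.012]]'

```text
time: 9.12
position: [0.5137, 0.1232, 0.0745]
tool_rot: [0.994, 0.111, -0.0, -0.0]
ft_force: [0.1, 0.0, -2.8]
grip_width: 0.0119
grip_force: 35.0
```

Run:
```python
from h import *
import pickle
delta(HO,[-.035,0,.055])
c=cam("wrist"); pickle.dump(c,open("w4.pkl","wb")); save(c,"pics/w4.png")
s=cam("scene"); pickle.dump(s,open("s4.pkl","wb")); save(s,"pics/s4.png")
```

```text
t 9.12 delta_cm [ 0.66 -0.    1.95] turn [-0.  0.  0.] q [0.02 0.63 1.8  0.   0.72 1.37] F [ 0.1  0.  -2.8] w 0.0119
```

View pics/w4.png

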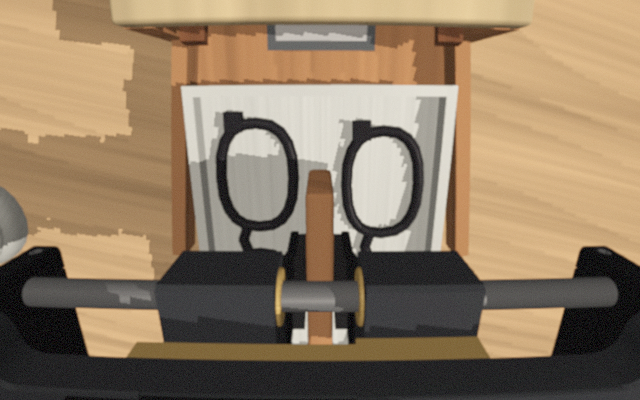

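The wrist view shows the tray above the sill. The catch plate is at columns 268–375, row 37, the roof's front edge is near row 25 with corners at columns 112 and 530, and the tray's far edge spans (182,87)–(457,87). I'll check the alignment numerically.

Run:
```python
from h import *
import pickle
c=pickle.load(open("w4.pkl","rb")); o=robot.get_obs(); yaw=HO[2]; cs,s=np.cos(yaw),np.sin(yaw)
g=cv2.GaussianBlur(c["color"].astype(np.float32),(0,0),.8)
def edges(r,lo,hi):
    d=np.abs(np.gradient(g[r-1:r+2].mean(0),axis=0)).sum(1); return lo+int(d[lo:hi].argmax())
def tool(uv,z):
    X=unproj(c,uv,z)-o["position"]; return np.c_[cs*X[:,0]+s*X[:,1],-s*X[:,0]+cs*X[:,1]].round(4).tolist()
for n,r,(a,b),(e,f),z in (("catch",38,(260,280),(365,385),.034),("roof",10,(100,125),(515,540),.098),("post",33,(170,190),(455,475),.049),("guide in",62,(178,192),(448,464),.048),("guide in",75,(178,192),(448,464),.048),("tray",92,(175,190),(450,465),.0745-.0055)):
    l,h=edges(r,a,b),edges(r,e,f); print(n,l,h,tool([(l,r),(h,r)],z))
d=np.abs(np.gradient(g[:,300:340].mean(1),axis=0)).sum(1); print([(i,int(d[i])) for i in range(2,95) if d[i]>8 and d[i]==d[i-2:i+3].max()])
print("roof edge rows 20..28 at z .088/.098", tool([(320,20),(320,25)],.098),tool([(320,28)],.088),"catch rows",tool([(320,28),(320,48)],.033))
```

```text
catch 275 366 [[0.1067, 0.0247], [0.1067, -0.0249]]
roof 111 533 [[0.1099, 0.0784], [0.11, -0.0796]]
post 176 463 [[0.108, 0.0732], [0.108, -0.0724]]
guide in 187 455 [[0.0939, 0.0692], [0.0939, -0.07]]
guide in 186 455 [[0.0874, 0.0704], [0.0874, -0.0706]]
tray 181 458 [[0.0791, 0.0658], [0.0791, -0.065]]
[(20, 52), (24, 37), (33, 37), (41, 75), (50, 38), (79, 29), (84, 96)]
roof edge rows 20..28 at z .088/.098 [[0.105, 0.0002], [0.1033, 0.0002]] [[0.1037, 0.0002]] catch rows [[0.1119, 0.0001], [0.1016, 0.0001]]
```

Alignment is within 1 mm and the tool is at holder x of about -44 mm. I'll lower onto the sill.

Emit:
play_rows --gripper '[1,1,1,1,1,1,1,1]' --delta_pos '[[0,0.05,0.6],[0,0.05,1.2],[0,0.05,1.7],[0,0.05,2],[0,0.05,2.15],[0,0.05,2.25],[0,0.05,2.3],[0,0.05,2.3]]' --turn '[[0,0,0],[0,0,0],[0,0,0],[0,0,0],[0,0,0],[0,0,0],[0,0,0],[0,0,0]]'

```text
time: 10.22
position: [0.5139, 0.1228, 0.0516]
tool_rot: [0.994, 0.111, 0.0, 0.0]
ft_force: [-0.9, -0.5, -2.3]
grip_width: 0.0119
grip_force: 35.0
```

Emit:
play_rows --gripper '[1,1,1,1,1,1,1,1]' --delta_pos '[[0.3,0,0],[0.8,0,0],[1.4,0,0],[2,0,0],[2.6,0,0],[3.2,0,0],[3.7,0,0],[4,0,0]]' --turn '[[0,0,0],[0,0,0],[0,0,0],[0,0,0],[0,0,0],[0,0,0],[0,0,0],[0,0,0]]'

```text
time: 11.22
position: [0.5527, 0.1317, 0.0516]
tool_rot: [0.994, 0.111, -0.0, -0.0]
ft_force: [-2.4, -0.2, -1.2]
grip_width: 0.012
grip_force: 35.0
```

Emit:
play_rows --gripper '[1,1,1,1,1,1,1,1]' --delta_pos '[[0.3,0,0],[0.8,0,0],[1.4,0,0],[2,0,0],[2.6,0,0],[3.2,0,0],[3.7,0,0],[4,0,0]]' --turn '[[0,0,0],[0,0,0],[0,0,0],[0,0,0],[0,0,0],[0,0,0],[0,0,0],[0,0,0]]'

```text
time: 12.22
position: [0.5921, 0.1405, 0.0516]
tool_rot: [0.994, 0.111, 0.0, 0.0]
ft_force: [-2.0, 0.1, 0.3]
grip_width: 0.0115
grip_force: 35.0
```

Run:
```python
from h import *
delta(HO,[.04,0,.0516])
c=cam("wrist"); s=cam("scene")
b=cv2.resize(s["color"][100:260,240:440],(640,512),interpolation=cv2.INTER_CUBIC)
a=np.vstack([cv2.resize(c["color"][:280],None,fx=.75,fy=.75),cv2.resize(b,(480,384))])
cv2.imwrite("pics/m5.png",a[:,:,::-1])
```

```text
t 12.22 delta_cm [ 0.13 -0.05 -0.  ] turn [ 0.    -0.     0.001] q [ 0.05  0.74  1.6  -0.    0.81  1.4 ] F [-2.   0.1  0.3] w 0.0115
```

View pics/m5.png

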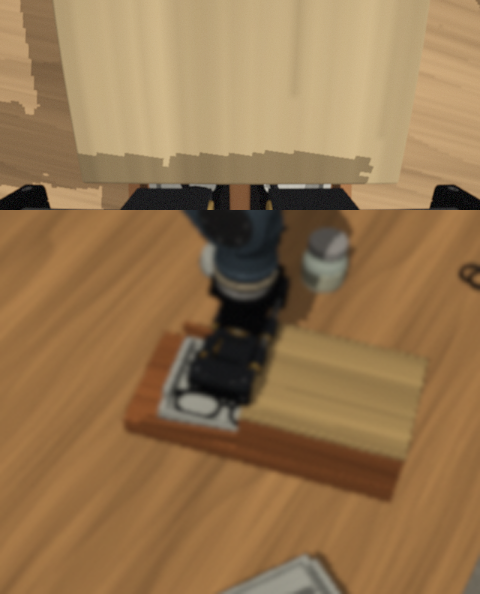

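The tray is in the mouth, square, and the roof edge is just ahead of the fingers. I release, rise, and go behind the front panel.

Emit:
play_rows --gripper '[0.5,0.1,0.1,0.1,0.1,0.1,0.1,0.1,0.1,0.1,0.1,0.1]' --delta_pos '[[0,0,0],[0,0,0],[0,0,0],[0,0,0],[0,0,0],[0,0,-1],[0,0,-3],[0,0,-6],[-3,0,-7],[-7,0,-7],[-11,0,-7],[-11,0,-7]]' --turn '[[0,0,0],[0,0,0],[0,0,0],[0,0,0],[0,0,0],[0,0,0],[0,0,0],[0,0,0],[0,0,0],[0,0,0],[0,0,0],[0,0,0]]'

```text
time: 13.82
position: [0.4805, 0.116, 0.122]
tool_rot: [0.994, 0.111, -0.002, -0.0]
ft_force: [0.3, -0.3, 0.6]
grip_width: 0.0391
grip_force: 0.0
```

Run:
```python
from h import *
import pickle
delta(HO,[-.09,0,.048])
c=cam("wrist"); pickle.dump(c,open("w6.pkl","wb")); im=c["color"][:,:,::-1].copy()
cv2.imwrite("pics/w6.png",im)
```

```text
t 13.82 delta_cm [-1.41  0.02  7.4 ] turn [-0.001  0.004  0.   ] q [ 0.01  0.51  1.85 -0.    0.78  1.36] F [ 0.3 -0.3  0.6] w 0.0391
```

View pics/w6.png

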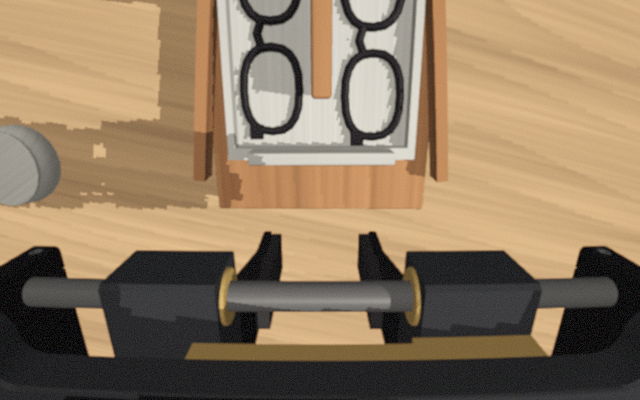

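The wrist view shows the tray straight on the sill, its front panel at row 155 and columns 245–400, with the fronts in place. I close, lower behind it and push with the tool upright first.

Emit:
play_rows --gripper '[1,1,1,1,1,1,1,1,1]' --delta_pos '[[-0.8,0,0],[-1,0,2],[-1,0,4.5],[-1,0,6.5],[-1,0,7.5],[-1,0,7.6],[-0.5,0,7.6],[0,0,7.6],[0.6,0,7.6]]' --turn '[[0,0,0],[0,0,0],[0,0,0],[0,0,0],[0,0,0],[0,0,0],[0,0,0],[0,0,0],[0,0,0]]' --squeeze 20

```text
time: 15.0
position: [0.4913, 0.1176, 0.0461]
tool_rot: [0.994, 0.111, 0.001, 0.0]
ft_force: [0.4, 0.4, 0.4]
grip_width: 0.0006
grip_force: 0.0
```

```bash
python3 -c "
from h import *
delta(HO,[0.035,0,.046])"
```

```text
t 15.0 delta_cm [ 9.97 -0.06  0.03] turn [ 0.    -0.001  0.001] q [ 0.01  0.66  1.87 -0.    0.61  1.36] F [0.4 0.4 0.4] w 0.0006
```

Emit:
play_rows --gripper '[1,1,1,1,1,1,1,1,1,1,1,1]' --delta_pos '[[0.5,0,0],[1,0,0],[1.5,0,0],[2.2,0,0],[3,0,0],[3.8,0,0],[4.6,0,0],[5.4,0,0],[6.2,0,0],[7,0,0],[7.6,0,0],[8,0,0]]' --turn '[[0,0,0],[0,0,0],[0,0,0],[0,0,0],[0,0,0],[0,0,0],[0,0,0],[0,0,0],[0,0,0],[0,0,0],[0,0,0],[0,0,0]]'

```text
time: 16.5
position: [0.5687, 0.1352, 0.0456]
tool_rot: [0.994, 0.111, 0.0, 0.0]
ft_force: [-1.6, 0.4, -0.1]
grip_width: 0.0009
grip_force: 0.8
```

Emit:
play_rows --gripper '[1,1,1,1,1]' --delta_pos '[[0.4,0,0],[0.9,0,0],[1.4,0,0],[1.8,0,0],[2,0,0]]' --turn '[[0,0,0],[0,0,0],[0,0,0],[0,0,0],[0,0,0]]'

```text
time: 17.12
position: [0.5882, 0.1396, 0.0456]
tool_rot: [0.994, 0.111, 0.0, 0.0]
ft_force: [-1.6, -0.5, -0.6]
grip_width: 0.0002
grip_force: 0.9
```

```bash
python3 -c "
from h import *
delta(HO,[0.0,0,.075],.6)"
```

```text
t 17.12 delta_cm [-3.47 -0.05 -2.94] turn [-0.     0.6    0.001] q [ 0.05  0.74  1.61 -0.    0.79  1.4 ] F [-1.6 -0.5 -0.6] w 0.0002
```

Emit:
play_rows --gripper '[1,1,1,1,1,1,1,1,1]' --delta_pos '[[-1,0,0],[-2.5,0,-1],[-3.5,0,-2.5],[-3.5,0,-2.9],[-3.5,0,-2.9],[-3.5,0,-2.9],[-3.5,0,-2.9],[-3.5,0,-2.9],[-3.5,0,-2.9]]' --turn '[[0,0,0],[0,0,0],[0,0.1,0],[0,0.25,0],[0,0.4,0],[0,0.5,0],[0,0.6,0],[0,0.6,0],[0,0.6,0]]'

```text
time: 18.25
position: [0.5501, 0.1721, 0.0764]
tool_rot: [0.961, 0.125, 0.228, -0.094]
ft_force: [-0.4, 0.1, 0.5]
grip_width: 0.0004
grip_force: 0.0
```

```bash
python3 -c "
from h import *
delta(HO,[0.02,0,.040],.6); print(robot.get_obs()['position'])
c=cam('wrist'); save(c,'pics/w7.png')"
```

```text
t 18.25 delta_cm [-0.34  4.47  3.35] turn [-0.14   0.119 -0.007] q [-0.03  0.64  2.05  1.49  0.25 -0.15] F [-0.4  0.1  0.5] w 0.0004
[0.55014736 0.17213705 0.07643725]
```

View pics/w7.png

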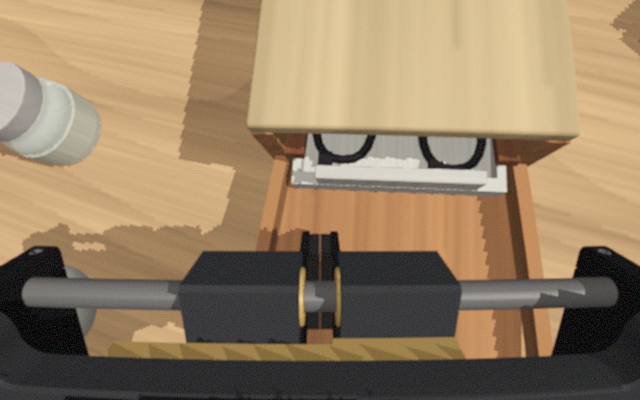

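The tilt brought the wrist through its singular point (q5 near 0, q4 rolling over), so the TCP wandered 4 cm. Nothing was touched, and the tray sits straight at the mouth with its panel at (400,178). I'll rise and tilt further so the wrist settles in the flipped branch, away from the singularity.

```bash
python3 -c "
from h import *
delta(HO,[-.02,0,.15],.8)"
```

```text
t 18.3 delta_cm [ 1.31  2.86 -8.15] turn [-0.139  0.32  -0.022] q [-0.03  0.64  2.05  1.5   0.25 -0.16] F [-1.1 -0.7  0. ] w 0.0003
```

Emit:
play_rows --gripper '[1,1,1,1,1,1,1,1,1,1,1,1]' --delta_pos '[[0,0.3,-2.5],[0,0.6,-5],[0.5,1.2,-8],[1.3,2,-8],[1.3,2.9,-8],[1.3,2.9,-8],[1.3,2.9,-8],[1.3,2.9,-8],[1.3,2.9,-8],[1.3,2.9,-8],[1.3,2.9,-8],[1.3,2.9,-8]]' --turn '[[0,0,0],[0,0,0],[-0.05,0.1,0],[-0.1,0.2,-0.02],[-0.14,0.32,-0.02],[-0.14,0.32,-0.02],[-0.14,0.32,-0.02],[-0.14,0.32,-0.02],[-0.14,0.32,-0.02],[-0.14,0.32,-0.02],[-0.14,0.32,-0.02],[-0.14,0.32,-0.02]]'

```text
time: 19.8
position: [0.5374, 0.1285, 0.1484]
tool_rot: [0.915, 0.102, 0.387, -0.043]
ft_force: [-0.2, -0.9, 0.0]
grip_width: 0.0003
grip_force: 0.0
```

```bash
python3 -c "
from h import *
delta(HO,[-.02,0,.15],.8);delta(HO,[.02,0,.08],.8);print(robot.get_obs()['position'])"
```

```text
t 19.8 delta_cm [-0.07 -0.02 -0.3 ] turn [ 0.     0.    -0.001] q [-0.1   0.57  2.3   2.69  0.54 -1.4 ] F [-0.2 -0.9  0. ] w 0.0003
t 19.8 delta_cm [-2.31 -0.02  7.45] turn [ 0.     0.    -0.001] q [-0.1   0.57  2.3   2.69  0.54 -1.4 ] F [-0.2 -0.9  0. ] w 0.0003
[0.53740569 0.12845314 0.14843005]
```

Emit:
play_rows --gripper '[1,1,1,1,1,1,1,1]' --delta_pos '[[-0.4,0,1.3],[-0.8,0,2.6],[-1.2,0,3.9],[-1.6,0,5.2],[-2,0,6.5],[-2.3,0,7.4],[-2.3,0,7.4],[-2.3,0,7.4]]' --turn '[[0,0,0],[0,0,0],[0,0,0],[0,0,0],[0,0,0],[0,0,0],[0,0,0],[0,0,0]]'

```text
time: 20.8
position: [0.573, 0.1365, 0.0802]
tool_rot: [0.916, 0.102, 0.387, -0.043]
ft_force: [-0.0, -0.7, -0.0]
grip_width: 0.0004
grip_force: 0.0
```

```bash
python3 -c "
from h import *
delta(HO,[.02,0,.045],.8);print(robot.get_obs()['position'])"
```

```text
t 20.8 delta_cm [-2.46 -0.01  2.51] turn [ 0.     0.001 -0.001] q [-0.06  0.77  2.23  2.81  0.66 -1.5 ] F [-0.  -0.7 -0. ] w 0.0004
[0.57299928 0.13653166 0.08016895]
```

Emit:
play_rows --gripper '[1,1,1,1,1]' --delta_pos '[[-0.8,0,0.8],[-1.6,0,1.6],[-2.4,0,2.4],[-2.5,0,2.5],[-2.5,0,2.5]]' --turn '[[0,0,0],[0,0,0],[0,0,0],[0,0,0],[0,0,0]]'

```text
time: 21.42
position: [0.5735, 0.1366, 0.0442]
tool_rot: [0.916, 0.102, 0.386, -0.043]
ft_force: [-0.3, 0.2, 0.1]
grip_width: 0.0004
grip_force: 0.0
```

```bash
python3 -c "
from h import *
delta(HO,[.02,0,.045],.8);delta(HO,[.0755,0,.045],.8)"
```

```text
t 21.43 delta_cm [ 0.08 -0.02 -0.03] turn [ 0.     0.001 -0.001] q [-0.06  0.87  2.22  2.84  0.75 -1.55] F [-0.3  0.2  0.1] w 0.0004
t 21.43 delta_cm [ 3.95 -0.03  3.94] turn [ 0.     0.001 -0.001] q [-0.06  0.87  2.22  2.84  0.75 -1.55] F [-0.3  0.2  0.1] w 0.0004
```

Emit:
play_rows --gripper '[1,1,1,1,1,1,1,1,1]' --delta_pos '[[0.35,0,0.36],[0.7,0,0.72],[1.05,0,1.08],[1.4,0,1.43],[1.7,0,1.75],[2,0,2.05],[2.25,0,2.3],[2.45,0,2.52],[2.45,0,2.52]]' --turn '[[0,0,0],[0,0,0],[0,0,0],[0,0,0],[0,0,0],[0,0,0],[0,0,0],[0,0,0],[0,0,0]]'

```text
time: 22.55
position: [0.6084, 0.1443, 0.0447]
tool_rot: [0.916, 0.102, 0.387, -0.043]
ft_force: [-1.0, -0.0, 0.1]
grip_width: 0.0007
grip_force: 0.4
```

```bash
python3 -c "
from h import *
delta(HO,[.0755,0,.045],.8)"
```

```text
t 22.55 delta_cm [ 1.42 -0.04  1.42] turn [ 0.001  0.    -0.001] q [-0.04  0.85  2.13  2.83  0.65 -1.5 ] F [-1.  -0.   0.1] w 0.0007
```

Emit:
play_rows --gripper '[1,1,1,1,1,1,1,1]' --delta_pos '[[0.14,0,0.14],[0.28,0,0.29],[0.42,0,0.43],[0.56,0,0.57],[0.7,0,0.72],[0.82,0,0.84],[0.93,0,0.95],[0.98,0,1]]' --turn '[[0,0,0],[0,0,0],[0,0,0],[0,0,0],[0,0,0],[0,0,0],[0,0,0],[0,0,0]]'

```text
time: 23.55
position: [0.6218, 0.1474, 0.0447]
tool_rot: [0.916, 0.102, 0.387, -0.043]
ft_force: [-1.3, 0.7, 1.6]
grip_width: 0.0002
grip_force: 1.1
```

Now 1 mm per row in short calls, watching the force.

Emit:
play_rows --gripper '[1,1,1,1]' --delta_pos '[[0.07,0,0.07],[0.14,0,0.14],[0.21,0,0.22],[0.21,0,0.22]]' --turn '[[0,0,0],[0,0,0],[0,0,0],[0,0,0]]'

```text
time: 24.05
position: [0.6253, 0.1481, 0.045]
tool_rot: [0.915, 0.102, 0.387, -0.043]
ft_force: [-0.6, -0.2, -0.1]
grip_width: 0.0003
grip_force: 0.2
```

```bash
python3 -c "
from h import *
delta(HO,[.0755,0,.045],.8)"
```

```text
t 24.05 delta_cm [ 0.2  -0.04  0.19] turn [ 0.001 -0.001 -0.001] q [-0.03  0.85  2.09  2.82  0.6  -1.48] F [-0.6 -0.2 -0.1] w 0.0003
```

Emit:
play_rows --gripper '[1,1,1,1]' --delta_pos '[[0.07,0,0.07],[0.14,0,0.14],[0.14,0,0.14],[0.14,0,0.14]]' --turn '[[0,0,0],[0,0,0],[0,0,0],[0,0,0]]'

```text
time: 24.55
position: [0.6265, 0.1485, 0.0447]
tool_rot: [0.916, 0.102, 0.387, -0.043]
ft_force: [-1.5, -1.0, 0.1]
grip_width: 0.0005
grip_force: 0.7
```

Emit:
play_rows --gripper '[1,1,1,1]' --delta_pos '[[0.07,0,0.07],[0.14,0,0.14],[0.14,0,0.14],[0.14,0,0.14]]' --turn '[[0,0,0],[0,0,0],[0,0,0],[0,0,0]]'

```text
time: 25.05
position: [0.6286, 0.1489, 0.0447]
tool_rot: [0.916, 0.102, 0.387, -0.043]
ft_force: [-2.2, 0.2, 0.8]
grip_width: 0.0007
grip_force: 0.7
```

```bash
python3 -c "
from h import *
delta(HO,[.0755,0,.045],.8)"
```

```text
t 25.05 delta_cm [-0.02 -0.03 -0.06] turn [ 0.001  0.001 -0.001] q [-0.02  0.84  2.08  2.82  0.59 -1.48] F [-2.2  0.2  0.8] w 0.0007
```

Emit:
play_rows --gripper '[1,1,1]' --delta_pos '[[0.07,0,0.07],[0.1,0,0.1],[0.1,0,0.1]]' --turn '[[0,0,0],[0,0,0],[0,0,0]]'

```text
time: 25.42
position: [0.6293, 0.1492, 0.0446]
tool_rot: [0.916, 0.101, 0.386, -0.043]
ft_force: [-4.8, -1.8, 2.2]
grip_width: 0.0003
grip_force: 2.3
```

Emit:
play_rows --gripper '[1,1,1]' --delta_pos '[[0.05,0,0.05],[0.1,0,0.1],[0.1,0,0.1]]' --turn '[[0,0,0],[0,0,0],[0,0,0]]'

```text
time: 25.8
position: [0.6295, 0.1493, 0.0445]
tool_rot: [0.916, 0.101, 0.385, -0.043]
ft_force: [-7.4, -4.1, 4.7]
grip_width: 0.0005
grip_force: 4.2
```

The advance has stalled at about 8.5 N with the corner at about x = 80 mm, so that is the stop. I back off and look under the roof.

Emit:
play_rows --gripper '[1,1,1,1,1,1]' --delta_pos '[[-0.5,0,-0.5],[-1.6,0,-1.65],[-2.8,0,-2.9],[-3.5,0,-4.2],[-3.5,0,-5],[-3.5,0,-5]]' --turn '[[0,0,0],[0,0,0],[0,0,0],[0,0,0],[0,0,0],[0,0,0]]'

```text
time: 26.55
position: [0.5728, 0.1362, 0.0553]
tool_rot: [0.915, 0.101, 0.387, -0.043]
ft_force: [0.3, -0.3, 0.1]
grip_width: 0.0006
grip_force: 0.0
```

Run:
```python
from h import *
delta(HO,[.0,0,.08],.8)
c=cam("wrist"); print(proj(c,P(HO,np.array([[.08,0,.036],[.08,.048,.064],[.08,-.048,.064],[.06,0,.088]]))).round(0).tolist())
a=cv2.resize(c["color"][30:270,160:480],(800,600),interpolation=cv2.INTER_CUBIC); cv2.imwrite("pics/w8.png",a[:,:,::-1])
```

```text
t 26.55 delta_cm [ 0.46 -0.04 -3.08] turn [ 0.001 -0.001 -0.001] q [-0.06  0.84  2.23  2.83  0.73 -1.54] F [ 0.3 -0.3  0.1] w 0.0006
[[319.0, 171.0], [237.0, 145.0], [402.0, 145.0], [319.0, 149.0]]
```

View pics/w8.png

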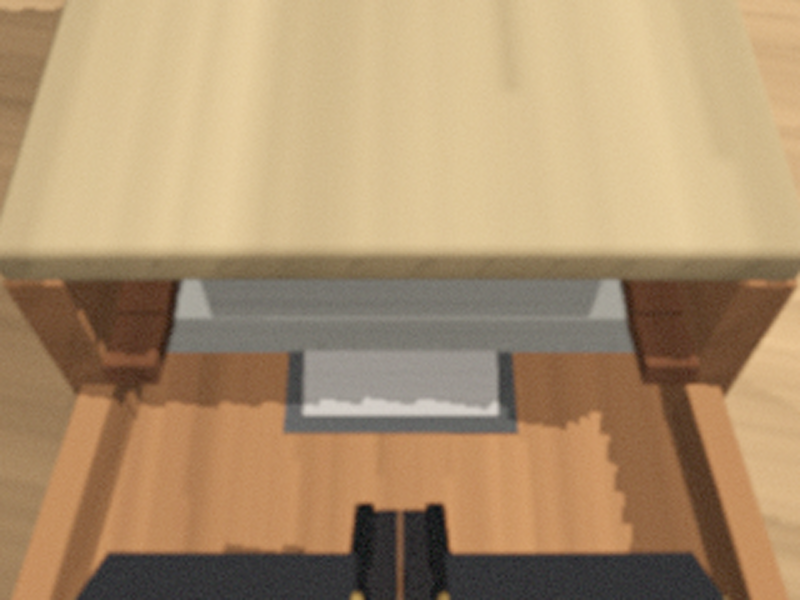

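The crop shows the tray's front just behind the catch plate, with the plate's top edge at crop (400,350) and the tray's bottom edge at row 352. I'll measure whether the catch is up and where the front stands.

Run:
```python
from h import *
import pickle
c=cam("wrist"); pickle.dump(c,open("w9.pkl","wb"))
Rz=np.array([[np.cos(HO[2]),-np.sin(HO[2])],[np.sin(HO[2]),np.cos(HO[2])]])
g=cv2.GaussianBlur(c["color"].astype(np.float32),(0,0),.7)
def rows(a,b,lo,hi,z,n):
    p=g[lo:hi,a:b].mean(1); d=np.abs(np.gradient(p,axis=0)).sum(1)
    for i in range(1,len(d)-1):
        if d[i]>6 and d[i]>=d[i-1] and d[i]>d[i+1]:
            s=i+.5*(d[i-1]-d[i+1])/(d[i-1]-2*d[i]+d[i+1]); X=unproj(c,[((a+b)/2,lo+s)],z)[0][:2]-HO[:2]
            print(n,"row",round(lo+s,2),"str",int(d[i]),"x",((X@Rz)[0]*1000).round(1))
rows(290,350,130,210,.03,"catch col (z30)")
rows(240,270,130,210,.03,"left (z30)"); rows(370,400,130,210,.03,"right (z30)")
rows(255,385,130,145,.098,"roof top edge(z98)")
def cols(r,n,w):
    d=np.abs(np.gradient(g[r,260:380],axis=0)).sum(1); print(n,r,[(260+i,int(d[i])) for i in range(2,118) if d[i]>12 and d[i]==d[i-2:i+3].max()])
for r in (172,176,180,186,192,196,199): cols(r,"cols",0)
for u in ((-25,25)):
    print("pred flat/up",proj(c,P(HO,np.array([[.055,u/1000,.03],[.080,u/1000,.03],[.080,u/1000,.036]]))).round(1).tolist())
```

```text
catch col (z30) row 132.07 str 45 x 117.1
catch col (z30) row 141.88 str 15 x 108.3
catch col (z30) row 155.72 str 13 x 96.5
catch col (z30) row 158.29 str 12 x 94.4
catch col (z30) row 170.2 str 32 x 84.7
catch col (z30) row 190.82 str 39 x 68.9
catch col (z30) row 196.31 str 93 x 64.8
catch col (z30) row 203.47 str 41 x 59.7
left (z30) row 132.04 str 46 x 117.3
left (z30) row 138.1 str 6 x 111.8
left (z30) row 141.87 str 15 x 108.5
left (z30) row 153.06 str 6 x 98.9
left (z30) row 155.69 str 13 x 96.7
left (z30) row 158.29 str 17 x 94.5
left (z30) row 171.06 str 28 x 84.1
left (z30) row 191.87 str 34 x 68.2
right (z30) row 132.19 str 44 x 117.0
right (z30) row 138.12 str 6 x 111.7
right (z30) row 142.49 str 16 x 107.8
right (z30) row 155.83 str 6 x 96.4
right (z30) row 158.24 str 9 x 94.4
right (z30) row 171.31 str 28 x 83.8
right (z30) row 200.14 str 27 x 62.0
roof top edge(z98) row 132.05 str 45 x 62.8
roof top edge(z98) row 141.96 str 16 x 57.1
cols 172 [(275, 29), (281, 69), (359, 64), (365, 29)]
cols 176 [(275, 32), (281, 75), (359, 72), (365, 32)]
cols 180 [(274, 30), (281, 72), (359, 78), (365, 37)]
cols 186 [(274, 33), (280, 74), (359, 85), (365, 33)]
cols 192 [(264, 31), (274, 39), (280, 99), (287, 31), (305, 26), (326, 30), (342, 19), (348, 15), (355, 38), (359, 114), (366, 33)]
cols 196 [(273, 40), (281, 55), (359, 62), (366, 35)]
cols 199 [(273, 42), (366, 35), (371, 15)]
pred flat/up [[358.7, 210.0], [356.6, 176.1], [357.5, 171.3]]
pred flat/up [[279.5, 210.1], [281.5, 176.3], [280.6, 171.5]]
```

The numbers agree with home. Correcting by the roof edge, which reads 62.8 mm and must be 60 mm, the front face stands at about 81 mm against 80.5 mm at the stop. The catch plate keeps its "up" width (78 px; flat would give about 75), and its top edge covers the foot of the panel at row 170.2, where 170.3 is predicted. The arm is clear, so I hand in.

```bash
python3 -c "
from h import *
print(robot.get_obs()['ft_force'].round(1) if hasattr(robot.get_obs()['ft_force'],'round') else robot.get_obs()['ft_force']); print(robot.hand_in())"
```

```text
[ 0.2  0.6 -0.1]
the job is handed in; nothing more can be done
None
```

I pushed the tray home against the stop at about 8.5 N, the catch measured as up in front of it, and I handed the job in at about 27 s with the arm clear; the fronts under the roof could not be checked by eye at the end, hand-in returned no verdict, and I viewed 12 pictures, two over the limit of 10.

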